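# Close the terminal covers and gauge the electrode gap

### The arm

A 6-joint arm with a two-finger parallel gripper is mounted at the origin on the work surface. World frame = base frame: x ahead of the robot, y to its left, z up, the work surface at z = 0. Lengths are in m, angles in rad, forces in N, time in s.
With the tool pointing down it reaches from about 0.325 to 0.9 m from the base axis. Payload 6.1 kg.
Tool frame: the origin (TCP) lies at the very end of the fingers, on their centre line; the grasp point (between the pads) lies 19 mm behind it (bot.pinch_z is the distance from the TCP to the grasp point, in m); x points along the fingers, y is the direction in which the jaws open and shut, and the axes are right-handed (so a half turn about x gives the same grasp; the last joint's range is limited). The gripper opens to 85 mm and grips with 20 to 120 N. Pads are 22 mm wide; open, the fingers measure 114 mm over their backs; the gripper's body (76 mm by 85 mm) begins 54 mm behind the grasp point. The pads swing forward as they close: fully open they stand 13 mm farther back than shut.
Start: joints at [1.058, 0.22, 1.526, -0, 1.395, -0.126], TCP at [0.236, 0.579, 0.231] pointing down, gripper open.
Joint ranges: [-2.98, 2.98], [-0.91, 2.08], [0.09, 2.57], [-1.24, 4.39], [0.2, 2.65], [-2.68, 2.68]. Speed limits (rad/s): [2.57, 2.57, 3.01, 3.14, 3.14, 3.14].

### API

Orientations are given as a 3x3 rotation matrix whose columns are the frame's x, y, z axes.
In Python, from workcell import bot gives the robot as it stands. The module is installed in compiled form; this text tells all that it offers.
- The arm moves only by the tool step_arm, never from a script. Its argument "commands" is a list of rows, each a list of 7 numbers: the closure, from 0 (fully open) to 1 (shut), then the shift along the world's x, y, z in m, then the turn, a rotation vector about the world's x, y, z in degrees. In form: [[hand, tx, ty, tz, rx, ry, rz], ...]. A call has 1 to 5 rows; each row is the pose to reach, as a shift and turn from the pose commanded when the call began; what a row does not reach only later rows make up. A row lasts 1/12 s, in which the tool goes at most 41.7 mm and 7.16 degrees, less where a joint would pass 70% of its speed; a pose out of reach is approached as far as the arm can. A call with a gripper value outside its range is refused whole. The fingers move at their own pace and stop on an object; "force" is the grip in N (left out, the last holds). Time passes only in rows, so rows that repeat a pose let the fingers close. It gives the time, the measured TCP pose, the force and the opening at its end, in the units of the state.
- bot.get_state(): the state, without advancing time (a new reading comes with each control period).
- bot.snapshot(name): name is "scene" or "side" or "wrist"; returns the picture (480x640x3 uint8, blue, green, red); there is no depth.
- bot.camera_model(name): a dict with "fovy" (degrees; the focal length in pixels is half the picture's height over the tangent of half this angle, whatever the lens; pixels are square), "cx", "cy" (the principal point, pixels), "world_from_camera" (4x4, takes a point from camera to world coordinates). Camera axes: x right, y down, z forward; pixel columns grow to the right and rows downward; lengths in m; the calibration is good to about 2 mm. A picture is of the moment at which its call begins: read the wrist's pose just before it. camera_model takes no time and is no camera call; for the wrist camera it gives the pose at the moment of the call.
- bot.finish_job(): hands the job in, once; it reports no verdict.
The state is a dict: "time_s": time; "joint_positions": joint angles; "qvel": joint speeds; "joint_efforts": joint torques, N m; "tool_pos": TCP position; "orientation": TCP orientation; "ft_force": force on the tool from outside, world axes, zero at the start; "ft_torque": the same for the moment, N m; "opening": finger opening in m.
Only numpy, scipy, OpenCV 4.12 (cv2) and the standard library are available. Lean on these libraries where they do the work, as an engineer would, in place of code of your own. Each camera call takes 0.05 s, during which the arm holds its last target. There are 200 camera calls.

### The job

Press both blue terminal covers of the electrode cell down until their catches hold them shut. Then take the orange-handled gap gauge out of its wooden stand and slide its blade straight down between the two upright metal plates until it drags snugly, gripped by both plates but neither jammed nor touching the bottom, and finish while still holding the gauge there, motionless; leave the other glassware and tools alone.

Things in the scene. Friction and masses are not known exactly. Their poses are not given: they have to be found in the camera images.
- cover_left (a joint): blue hinged cover at the cell's +y end, 66 mm from hinge to free edge, 50 wide, 4 thick; rad, 0 = shut (level), starts ajar at 0.45 to 0.8 with its free edge raised on the cell's -x side. A weak spring opens it; from 0.15 rad down a sprung catch resists (about 10 N at the white pad: 5 N is too little), then snaps over the edge and holds it under 0.03; unsnapped, it springs back above 0.1
- cover_right (a joint): the same cover at the -y end of the cell, same values
- cover_left_pad (a point): centre of the white press pad on the left cover's upper face, 50 mm from the hinge line; shut, its height is 44 mm above the bench; its axes turn with the cover
- cover_right_pad (a point): the same on the right cover
- cover_left_hinge (a point): point on the left cover's hinge line, 40 mm above the bench, in the middle of the cover's width; the hinge line runs along the cell's y; shut, the pad lies 50 mm to the cell's -x and 4 mm above it
- cover_right_hinge (a point): the same on the right cover
- cell: electrode cell fixed to the bench: grey base plate 110 (x) x 210 (y) x 12 mm high, origin at the centre of its underside, z up. In its middle stand two upright metal plates 40 mm wide (along the cell's y), tops 70 mm above the bench with flared lips to 76 mm; a terminal block with cover lies 78 mm to either side (y)
- gap_mouth (a point): centre of the gap between the plates, level with the plate tops, 70 mm above the bench; x goes across the gap from the upright steel plate to the inclined copper one, y along the plates, z up. The gap is 7.4 mm wide here and narrows by 0.12 mm per mm of depth; the pair of plates floats up to 5 mm along x, very softly, and centres itself on a blade
- jaw (a joint): how far the blade has pushed the sprung copper plate aside, m; 0 at rest, 0.004 hard stop (jammed). Grip begins with the tip 25 to 31 mm below the plate tops (varies per run: feel for it); each mm deeper adds 0.12 mm here, and the squeeze grows from 2 N by 4 N per mm of jaw. Snug: 0.0002 to 0.0028, 2 to 22 mm past first grip, some 3 to 10 N of drag going down. The floor is 56 mm below the tops
- gauge_grip (a point): centre of the orange handle of the gauge, 50 mm tall (z), 14 mm thick (x), 30 mm wide (y); upright in the stand it is 105 mm above the bench. Grasp it across its 14 mm (fingers closing along its x)
- gauge_tip (a point): centre of the lower end of the gauge's steel blade, 100 mm below gauge_grip; same axes. The blade is 4 mm thick (x), 20 mm wide (y), and sticks 75 mm out of the handle; either face may look to either plate. The gauge weighs about 80 g
- stand: wooden block 60 (x) x 70 (y) x 80 mm high with a slot 78 mm deep along its y axis, 7 x 24 mm, in which the gauge stands upright, blade down, handle resting on the top; origin at the centre of its underside. It may stand on the left or on the right of the cell; it is fixed
- reagent: bystander: glass jar with blue cap, diameter 66, 105 mm high, on the other side of the cell from the stand; origin at its underside
- flask_mid (a point): bystander: glass volumetric flask, diameter 68, 128 mm high, beyond the cell; this point is half-way up
- wash_bottle: bystander: white bottle, diameter 60, 150 mm high, beyond the cell; origin at its underside
- beaker: bystander: glass beaker, diameter 70, 85 mm high, beyond the cell; origin at its underside
- dish: bystander: white dish, diameter 80, 20 mm high, left near the robot
- spatula: bystander: spatula 160 mm long, lying on the right
- vial: bystander: amber vial, diameter 28, 60 mm high, right near the robot

How it is judged:
On the way, in this order (a step that is already met when the one before it is completed fails the run):
1. both covers are snapped shut (value of joint each of cover_left, cover_right below 0.05 rad), for 0.3 s.
2. the gauge is lifted out of its stand (height (world z) of gauge_tip above 0.082 m and contact force between the fingers and gauge above 1 N), for 0.1 s.
3. the blade has entered between the plates (z of gauge_tip in the frame of gap_mouth below -0.005 m and horizontal distance between gauge_tip and gap_mouth below 0.012 m), for 0.1 s.
At the end, for the whole second after the job is handed in: both covers shut (under 0.05 rad) on their catches; the gauge, still gripped by the fingers and at rest, stands upright (within 0.12 rad) with its tip 24 to 54 mm below the plate tops and within 11 mm of the middle of the plates' width, and squeezes the sprung plate 0.2 to 2.8 mm aside (all of step 1 and value of joint jaw between 0.0002 and 0.0028 m and contact force between gauge and plates above 1.5 N and z of gauge_tip in the frame of gap_mouth between -0.0545 and -0.024 m and y of gauge_tip in the frame of gap_mouth between -0.011 and 0.011 m and angle between the z axis of gauge_tip and the z axis of gap_mouth, either way round below 0.12 rad and contact force between the fingers and gauge above 2 N and linear speed of gauge below 0.01 m/s); the arm keeps its last pose, push and grip.
It fails at once if the blade was driven in until the plates jammed (value of joint jaw above 0.0036 m).
It fails at once if a bystander was disturbed (distance of any of reagent, flask_mid, wash_bottle, beaker, dish, spatula, vial from where it was at the start of the episode above 0.03 m).
It also fails if it takes over 58 s, if anything falls off the work surface, if the arm or the gripper's body presses on something with over 40 N, if the wrist force passes 120 N, or if a joint passes its speed limit or range.

## Working session

There is one attempt and no reset: what is moved stays moved. The work goes in short steps, Python scripts to look and compute and a tool call to move; the robot and the scene stay as the last step left them, time stands still between calls to the robot, and variables do not carry over. Pictures are saved under pics/ and viewed, about 8 in all and at most 12, crops included, and the job is handed in when it is done.

Besides the shell and the picture viewer there is one more tool, called by a JSON object that holds its "name" and its "arguments", one argument or row to a line. step_arm: Moves the arm, as the interface text tells. Its arguments: {"type":"object","properties":{"commands":{"type":"array"},"force":{"type":"number"}},"required":["commands"]}

```bash
mkdir -p pics; cat > h.py <<'E'
import numpy as np, cv2
from workcell import bot
def ray(cm,u,v):
    f=240/np.tan(np.radians(cm["fovy"])/2); T=np.array(cm["world_from_camera"])
    d=T[:3,:3]@np.array([(u-cm["cx"])/f,(v-cm["cy"])/f,1]); return T[:3,3],d/np.linalg.norm(d)
def onz(cm,u,v,z):
    o,d=ray(cm,u,v); return o+d*(z-o[2])/d[2]
def tri(rs):
    A=np.zeros((3,3));b=np.zeros(3)
    for o,d in rs:
        P=np.eye(3)-np.outer(d,d);A+=P;b+=P@o
    p=np.linalg.solve(A,b); return p,[np.linalg.norm((np.eye(3)-np.outer(d,d))@(p-o)) for o,d in rs]
def proj(cm,p):
    f=240/np.tan(np.radians(cm["fovy"])/2); T=np.linalg.inv(np.array(cm["world_from_camera"]))
    c=T[:3,:3]@p+T[:3,3]; return np.array([f*c[0]/c[2]+cm["cx"],f*c[1]/c[2]+cm["cy"]])
E
python3 - <<'E'
from h import *
np.set_printoptions(precision=3,suppress=True)
for n in("scene","side","wrist"):
    cm=bot.camera_model(n);print(n,cm["fovy"],cm["cx"],cm["cy"],np.array(cm["world_from_camera"]).tolist() if n!="wrist" else np.array(cm["world_from_camera"]))
    cv2.imwrite(f"pics/{n}0.png",bot.snapshot(n))
s=bot.get_state();print(s["orientation"],s["tool_pos"],s["opening"],s["time_s"])
E
```

```text
scene 51.63333925994026 319.2088350382091 238.92718577271825 [[0.4805969472830975, 0.578082738054565, -0.6594292397410846, 1.356868911217659], [0.8769405776256292, -0.31566102758753384, 0.3623994191165458, -0.4486638679838424], [0.0013407370343396774, -0.752448312926356, -0.6586499364597901, 0.9421589917480522], [0.0, 0.0, 0.0, 1.0]]
side 57.1067258008429 325.14019441314764 238.65065857938268 [[0.7504388339855225, -0.4508777896686241, 0.4832709128739131, -0.01372248907690184], [-0.6609296431253123, -0.5159981891918041, 0.5449017118609799, -0.5646424020995636], [0.003682836501481242, -0.7283234772642683, -0.685223576054552, 0.8071820621959271], [0.0, 0.0, 0.0, 1.0]]
wrist 62.00437323704824 330.1429281418575 240.14650079480546 [[ 0.377  0.887  0.268  0.167]
 [ 0.926 -0.36  -0.111  0.606]
 [-0.003  0.29  -0.957  0.372]
 [ 0.     0.     0.     1.   ]]
[[-0.001  0.377  0.926]
 [-0.001  0.926 -0.377]
 [-1.    -0.002 -0.   ]] [0.236 0.578 0.23 ] 0.08541550083730877 0.15
```

View pics/scene0.png

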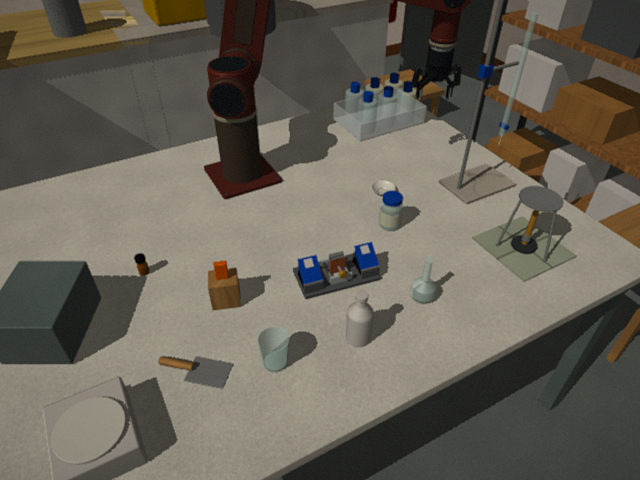

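View pics/side0.png

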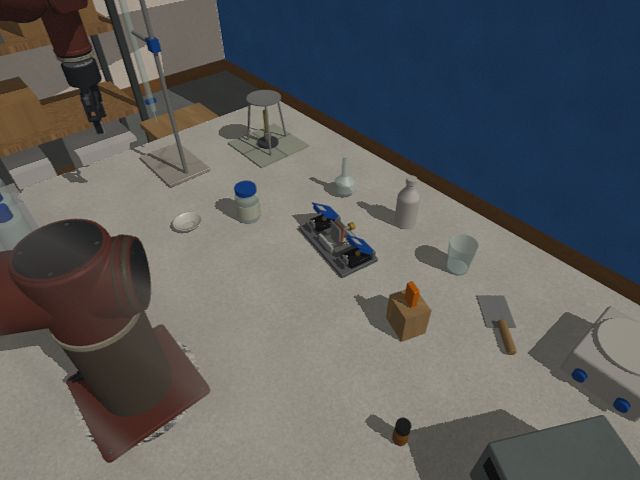

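Scene view: cell around (337,272), left cover (366,257), right cover (310,270), and the stand on the right at (224,290) with the orange handle at (221,270). Side view: cell (338,238), handle (412,295). Next is a rough localisation.

```bash
python3 - <<'E'
from h import *
np.set_printoptions(precision=4,suppress=True)
R={}
for n,box in(("scene",(200,230,400,320)),("side",(290,190,450,350))):
    im=cv2.imread(f"pics/{n}0.png");hsv=cv2.cvtColor(im,cv2.COLOR_BGR2HSV);cm=bot.camera_model(n)
    x0,y0,x1,y1=box
    for c,lo,hi in(("orange",(4,210,120),(14,255,255)),("blue",(105,150,60),(125,255,255)),("white",(0,0,130),(180,60,255)),("dark",(0,0,0),(180,120,75))):
        m=cv2.inRange(hsv,lo,hi);mm=np.zeros_like(m);mm[y0:y1,x0:x1]=m[y0:y1,x0:x1]
        if c=="white": # only inside blue hull
            b=cv2.inRange(hsv,(105,130,40),(125,255,255));b=cv2.morphologyEx(b,cv2.MORPH_CLOSE,np.ones((15,15)));mm&=b
        k,_,st,ce=cv2.connectedComponentsWithStats(mm)
        for i in range(1,k):
            if st[i,4]>(25 if c!="dark" else 300): print(n,c,st[i],ce[i],onz(cm,*ce[i],{"orange":.105,"blue":.055,"white":.055,"dark":.01}[c]));R.setdefault((n,c),[]).append(ce[i])
print(tri([ray(bot.camera_model(n),*R[n,"orange"][0]) for n in("scene","side")]))
E
```

```text
scene orange [214 261  13  19 193] [220.0207 269.7668] [ 0.5032 -0.25    0.105 ]
scene blue [355 243  24  26 365] [365.7699 257.2658] [0.5904 0.1111 0.055 ]
scene blue [298 256  25  28 407] [309.7297 271.0909] [ 0.5654 -0.0409  0.055 ]
scene white [360 245  10   9  62] [364.5 249. ] [0.5619 0.1255 0.055 ]
scene white [304 258  10  10  69] [308.2609 262.7391] [ 0.5368 -0.03    0.055 ]
scene dark [ 293  252   95   47 1489] [342.4164 276.9799] [0.5857 0.0448 0.01  ]
side orange [408 282  11  25 105] [413.6095 292.8   ] [ 0.5111 -0.248   0.105 ]
side blue [312 203  26  17 176] [325.9432 211.6534] [0.5877 0.1108 0.055 ]
side blue [347 235  26  20 199] [359.9849 245.3166] [ 0.5653 -0.0406  0.055 ]
side dark [ 299  214   78   64 1784] [334.0303 245.9339] [0.5477 0.0334 0.01  ]
side dark [386 298  19  43 325] [395.3446 318.5723] [ 0.4949 -0.2267  0.01  ]
(array([ 0.5076, -0.2506,  0.1095]), [np.float64(0.0004975133357058696), np.float64(0.0004975133357057063)])
```

{"name": "step_arm", "arguments": {
  "commands": [
    [0,0.32,-0.54,0,0,0,13],
    [0,0.32,-0.54,0,0,0,13],
    [0,0.32,-0.54,0,0,0,13],
    [0,0.32,-0.54,0,0,0,13],
    [0,0.32,-0.54,0,0,0,13]
  ],
  "force": 60
}}

```text
time_s: 0.57
tool_pos: [0.342, 0.3983, 0.2309]
orientation: [[-0.0, 0.158, 0.987], [-0.0, 0.987, -0.158], [-1.0, -0.0, -0.0]]
ft_force: [0.8, 0.7, 0.1]
opening: 0.0857
```

{"name": "step_arm", "arguments": {
  "commands": [
    [1,0.2,-0.335,0,0,0,0],
    [1,0.2,-0.335,0,0,0,0],
    [1,0.2,-0.335,0,0,0,0],
    [1,0.2,-0.335,0,0,0,0],
    [1,0.2,-0.335,0,0,0,0]
  ]
}}

```text
time_s: 0.98
tool_pos: [0.449, 0.2192, 0.2313]
orientation: [[0.0, 0.159, 0.987], [0.0, 0.987, -0.159], [-1.0, 0.0, 0.0]]
ft_force: [0.6, 0.5, -0.2]
opening: 0.025
```

{"name": "step_arm", "arguments": {
  "commands": [
    [1,0.095,-0.155,0,0,0,0],
    [1,0.095,-0.155,0,0,0,0],
    [1,0.095,-0.155,0,0,0,0],
    [1,0.095,-0.155,0,0,0,0],
    [1,0.095,-0.155,0,0,0,0]
  ]
}}

```text
time_s: 1.4
tool_pos: [0.5454, 0.0615, 0.2311]
orientation: [[0.001, 0.163, 0.987], [-0.002, 0.987, -0.163], [-1.0, -0.002, 0.001]]
ft_force: [-0.1, 0.5, 0.1]
opening: 0.0001
```

```bash
cat > snap.py <<'E'
import sys,pickle
from h import *
n,name=sys.argv[1:3]
s=bot.get_state();cm=bot.camera_model(n);im=bot.snapshot(n)
cv2.imwrite(f"pics/{name}.png",im);pickle.dump(cm,open(f"pics/{name}.pkl","wb"))
print(s["time_s"],np.round(s["tool_pos"],4),s["opening"])
E
python3 snap.py wrist w1
```

```text
1.4 [0.5454 0.0615 0.2311] 0.00014332318534067385
```

View pics/w1.png

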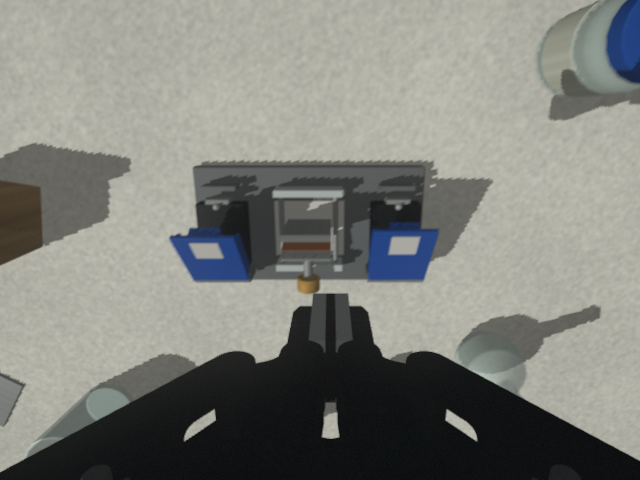

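Wrist view: base plate corners (195,166), (423,163), (423,280), (195,280). Pads are at (405,246) left and (207,250) right. The stand is at the left edge.

```bash
python3 - <<'E'
from h import *; import pickle
np.set_printoptions(precision=4,suppress=True)
cm=pickle.load(open("pics/w1.pkl","rb"));im=cv2.imread("pics/w1.png");hsv=cv2.cvtColor(im,cv2.COLOR_BGR2HSV)
sc=bot.camera_model("scene")
C=np.array([onz(cm,u,v,.012) for u,v in((195,166),(423,163),(423,280),(195,280))]);c=C.mean(0);print(C,c)
b=cv2.inRange(hsv,(105,130,40),(125,255,255))
k,_,st,ce=cv2.connectedComponentsWithStats(b)
for i in range(1,k):
    if st[i,4]>200: print("blue",st[i],ce[i])
for nm,(u0,v0),s in(("L",(405,246),(364.5,249)),("R",(207,250),(308.26,262.74))):
    m=cv2.inRange(hsv[v0-20:v0+20,u0-25:u0+25],(0,0,150),(180,80,255));M=cv2.moments(m,True)
    p=(M["m10"]/M["m00"]+u0-25,M["m01"]/M["m00"]+v0-20)
    print(nm,p,M["m00"],tri([ray(cm,*p),ray(sc,*s)]))
for a,bb in((0,1),(3,2)):print(np.degrees(np.arctan2(*(C[bb]-C[a])[:2])),np.linalg.norm(C[bb]-C[a]))
E
```

```text
[[ 0.492  -0.0528  0.012 ]
 [ 0.5224  0.1484  0.012 ]
 [ 0.6345  0.1377  0.012 ]
 [ 0.5987 -0.0813  0.012 ]] [0.5619 0.038  0.012 ]
blue [ 607    0   33   82 2121] [625.6832  40.7826]
blue [ 368  222   70   58 2695] [399.2779 252.367 ]
blue [ 171  228   78   52 2473] [214.2762 255.5904]
L (403.66129032258067, 245.50921658986175) 434.0 (array([0.5761, 0.1151, 0.0709]), [np.float64(9.875392513637641e-05), np.float64(9.875392513624719e-05)])
R (203.13636363636363, 250.03827751196172) 418.0 (array([ 0.5538, -0.0403,  0.0746]), [np.float64(0.001423901202479964), np.float64(0.0014239012024800728)])
8.579942622626469 0.20353100172692587
9.281848435721901 0.22192519338882655
```

{"name": "step_arm", "arguments": {
  "commands": [
    [1,0.026,0.0545,-0.05,0,0,0],
    [1,0.026,0.0545,-0.1,0,0,0],
    [1,0.026,0.0545,-0.136,0,0,0],
    [1,0.026,0.0545,-0.136,0,0,0],
    [1,0.026,0.0545,-0.136,0,0,0]
  ]
}}

```text
time_s: 1.87
tool_pos: [0.5635, 0.1218, 0.0873]
orientation: [[-0.014, 0.158, 0.987], [-0.001, 0.987, -0.158], [-1.0, -0.003, -0.014]]
ft_force: [-1.6, -0.8, -1.1]
opening: -0.0
```

{"name": "step_arm", "arguments": {
  "commands": [
    [1,-0.001,0,-0.01,0,0,0],
    [1,-0.002,0,-0.02,0,0,0],
    [1,-0.004,0.001,-0.03,0,0,0],
    [1,-0.006,0.001,-0.038,0,0,0],
    [1,-0.007,0.001,-0.042,0,0,0]
  ]
}}

```text
time_s: 2.28
tool_pos: [0.5626, 0.1216, 0.0534]
orientation: [[0.001, 0.16, 0.987], [0.0, 0.987, -0.16], [-1.0, 0.0, 0.001]]
ft_force: [0.3, 1.5, 2.1]
opening: -0.0002
```

{"name": "step_arm", "arguments": {
  "commands": [
    [1,0.002,-0.004,-0.003,0,0,0],
    [1,0.002,-0.004,-0.006,0,0,0],
    [1,0.002,-0.004,-0.009,0,0,0],
    [1,0.002,-0.004,-0.0115,0,0,0],
    [1,0.002,-0.004,-0.0115,0,0,0]
  ]
}}

```text
time_s: 2.7
tool_pos: [0.5652, 0.1177, 0.0436]
orientation: [[0.001, 0.159, 0.987], [0.0, 0.987, -0.159], [-1.0, 0.0, 0.001]]
ft_force: [-4.8, 0.5, 11.5]
opening: 0.0001
```

{"name": "step_arm", "arguments": {
  "commands": [
    [1,0,0,-0.002,0,0,0],
    [1,0,0,-0.004,0,0,0],
    [1,0,0,-0.004,0,0,0]
  ]
}}

```text
time_s: 2.95
tool_pos: [0.5653, 0.1178, 0.0424]
orientation: [[0.0, 0.159, 0.987], [0.0, 0.987, -0.159], [-1.0, 0.0, 0.0]]
ft_force: [-16.4, -0.2, 32.6]
opening: 0.0
```

{"name": "step_arm", "arguments": {
  "commands": [
    [1,0,0,0.04,0,0,0],
    [1,0,0,0.08,0,0,0],
    [1,0,0,0.08,0,0,0],
    [1,-0.005,-0.04,0.08,0,0,0],
    [1,-0.01,-0.08,0.08,0,0,0]
  ]
}}

```text
time_s: 3.37
tool_pos: [0.5556, 0.038, 0.1193]
orientation: [[0.004, 0.155, 0.988], [-0.0, 0.988, -0.155], [-1.0, 0.0, 0.004]]
ft_force: [1.4, -0.5, 0.0]
opening: 0.0001
```

{"name": "step_arm", "arguments": {
  "commands": [
    [1,-0.009,-0.077,0,0,0,0],
    [1,-0.009,-0.077,0,0,0,0],
    [1,-0.009,-0.077,-0.02,0,0,0],
    [1,-0.009,-0.077,-0.02,0,0,0],
    [1,-0.009,-0.077,-0.02,0,0,0]
  ]
}}

```text
time_s: 3.78
tool_pos: [0.5444, -0.0396, 0.0968]
orientation: [[-0.003, 0.161, 0.987], [0.001, 0.987, -0.161], [-1.0, 0.0, -0.003]]
ft_force: [0.7, 0.2, -0.9]
opening: 0.0001
```

{"name": "step_arm", "arguments": {
  "commands": [
    [1,0,0,-0.012,0,0,0],
    [1,0,0,-0.024,0,0,0],
    [1,-0.001,0.001,-0.034,0,0,0],
    [1,-0.003,0.001,-0.042,0,0,0],
    [1,-0.003,0.001,-0.046,0,0,0]
  ]
}}

```text
time_s: 4.2
tool_pos: [0.5415, -0.0373, 0.0505]
orientation: [[-0.002, 0.158, 0.987], [0.001, 0.987, -0.158], [-1.0, 0.0, -0.002]]
ft_force: [-3.3, 1.7, 8.5]
opening: -0.0001
```

{"name": "step_arm", "arguments": {
  "commands": [
    [1,0,0,-0.003,0,0,0],
    [1,0,0,-0.006,0,0,0],
    [1,0,0,-0.009,0,0,0],
    [1,0,0,-0.0115,0,0,0],
    [1,0,0,-0.0115,0,0,0]
  ]
}}

```text
time_s: 4.62
tool_pos: [0.5422, -0.0378, 0.0428]
orientation: [[-0.002, 0.158, 0.987], [0.001, 0.987, -0.158], [-1.0, 0.0, -0.002]]
ft_force: [-14.9, 4.3, 27.2]
opening: -0.0002
```

{"name": "step_arm", "arguments": {
  "commands": [
    [1,0,0,0.04,0,0,0],
    [1,0,0,0.08,0,0,0],
    [1,-0.01,-0.02,0.12,0,0,0],
    [1,-0.02,-0.03,0.15,0,0,0],
    [1,-0.03,-0.05,0.18,0,0,0]
  ]
}}

```text
time_s: 5.03
tool_pos: [0.5126, -0.0879, 0.2224]
orientation: [[0.002, 0.157, 0.988], [-0.0, 0.988, -0.157], [-1.0, 0.0, 0.002]]
ft_force: [0.9, 0.2, 0.2]
opening: 0.0
```

{"name": "step_arm", "arguments": {
  "commands": [
    [0,0,-0.01,0.015,0,0,0],
    [0,0,-0.01,0.015,0,0,0],
    [0,0,-0.01,0.015,0,0,0]
  ]
}}

```text
time_s: 5.28
tool_pos: [0.5131, -0.0988, 0.2358]
orientation: [[0.002, 0.16, 0.987], [-0.001, 0.987, -0.16], [-1.0, -0.0, 0.002]]
ft_force: [-0.2, 1.4, -0.8]
opening: 0.0361
```

```bash
python3 snap.py wrist w2
```

```text
5.2833 [ 0.5131 -0.0988  0.2358] 0.03606182306267102
```

View pics/w2.png

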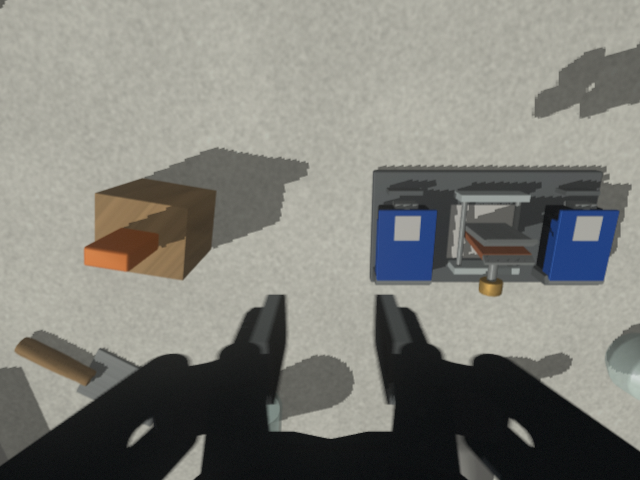

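Both covers look shut and flat, with pads at (407,228) and (588,228). The stand top is around (140,235) and the handle top at (108,255). I'll zoom in on the stand.

```bash
python3 - <<'E'
from h import *
im=cv2.imread("pics/w2.png");a=cv2.resize(im[170:290,70:230],None,fx=5,fy=5,interpolation=cv2.INTER_CUBIC)
cv2.imwrite("pics/w2c.png",a)
E
```

```text
(no output)
```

View pics/w2c.png

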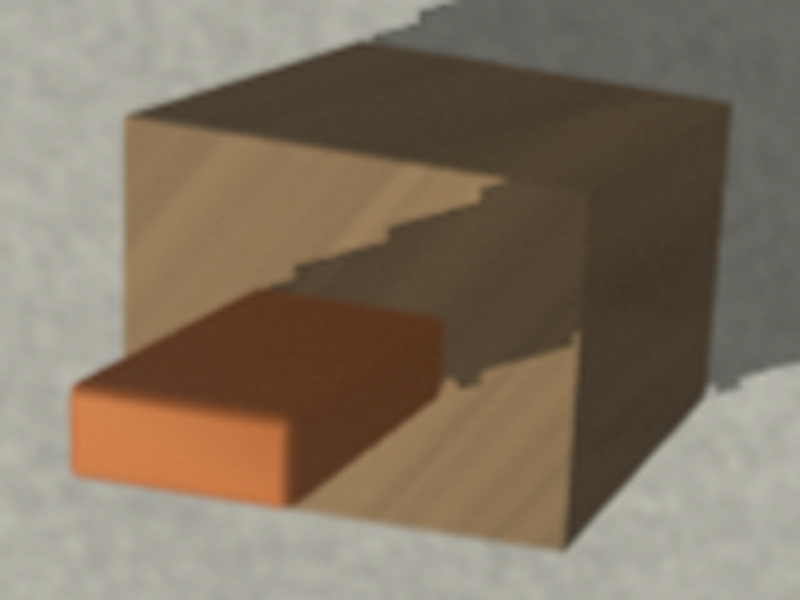

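```bash
python3 - <<'E'
from h import *; import pickle
np.set_printoptions(precision=4,suppress=True)
cm=pickle.load(open("pics/w2.pkl","rb"));F=lambda l,z:np.array([onz(cm,70+u/5,170+v/5,z) for u,v in l])
T=F([(72,385),(290,418),(290,505),(72,475)],.13);B=F([(265,290),(443,320),(440,398)],.08);S=F([(125,118),(585,190),(567,548)],.08)
ang=lambda a:np.degrees(np.arctan2(a[0],a[1]))
print("top",T,T.mean(0),np.linalg.norm(T[1]-T[0]),np.linalg.norm(T[2]-T[1]))
print("bot",B,B[[0,2]].mean(0));print("stand",S,S[[0,2]].mean(0))
print("angles",ang(T[1]-T[0]),ang(T[2]-T[3]),ang(B[1]-B[0]),ang(S[1]-S[0]), ang(S[2]-S[1]))
print("pads shut?",onz(cm,407,228,.044),onz(cm,588,228,.044))
# triangulate handle centre: wrist vs scene/side centroid, height check
hsv=cv2.cvtColor(cv2.imread("pics/w2.png"),cv2.COLOR_BGR2HSV)
m=cv2.inRange(hsv,(4,150,70),(14,255,255))[200:290,70:170];M=cv2.moments(m,True);p=(M["m10"]/M["m00"]+70,M["m01"]/M["m00"]+200)
print(p,tri([ray(cm,*p),ray(bot.camera_model("scene"),220.0,269.8),ray(bot.camera_model("side"),413.6,292.8)]))
# plates: top of the pair
E
```

```text
top [[ 0.4929 -0.2577  0.13  ]
 [ 0.5018 -0.2311  0.13  ]
 [ 0.5135 -0.2348  0.13  ]
 [ 0.5048 -0.2619  0.13  ]] [ 0.5032 -0.2464  0.13  ] 0.028086350176634148 0.012319445093229825
bot [[ 0.4937 -0.2577  0.08  ]
 [ 0.5027 -0.2319  0.08  ]
 [ 0.515  -0.236   0.08  ]] [ 0.5043 -0.2468  0.08  ]
stand [[ 0.4645 -0.2702  0.08  ]
 [ 0.4863 -0.2048  0.08  ]
 [ 0.5427 -0.2231  0.08  ]] [ 0.5036 -0.2466  0.08  ]
angles 18.472191040579347 17.7346751658857 19.341008704073214 18.405111927011287 107.9450602813115
pads shut? [ 0.5394 -0.036   0.044 ] [0.5644 0.1182 0.044 ]
(121.2248275862069, 249.0335632183908) (array([ 0.5058, -0.2497,  0.1077]), [np.float64(0.002775802560097415), np.float64(0.0010284768075091344), np.float64(0.0026266356845113343)])
```

```bash
python3 - <<'E'
from h import *
print(np.round(bot.get_state()["joint_positions"],3))
E
```

```text
[-0.34  -0.03   1.789  0.     1.383 -1.751]
```

{"name": "step_arm", "arguments": {
  "commands": [
    [0,-0.009,-0.148,0,0,0,-99],
    [0,-0.009,-0.148,0,0,0,-99],
    [0,-0.009,-0.148,0,0,0,-99],
    [0,-0.009,-0.148,0,0,0,-99],
    [0,-0.009,-0.148,0,0,0,-99]
  ]
}}

```text
time_s: 5.75
tool_pos: [0.5022, -0.2495, 0.2322]
orientation: [[-0.004, 0.713, 0.701], [0.001, 0.701, -0.713], [-1.0, -0.002, -0.003]]
ft_force: [0.0, 0.5, 0.6]
opening: 0.0854
```

{"name": "step_arm", "arguments": {
  "commands": [
    [0,0,0,0,0,0,-63],
    [0,0,0,0,0,0,-63],
    [0,0,0,0,0,0,-63],
    [0,0,0,0,0,0,-63],
    [0,0,0,0,0,0,-63]
  ]
}}

```text
time_s: 6.17
tool_pos: [0.5029, -0.2448, 0.2321]
orientation: [[-0.004, 0.988, 0.155], [0.003, 0.155, -0.988], [-1.0, -0.003, -0.004]]
ft_force: [0.7, 0.2, -0.9]
opening: 0.0852
```

{"name": "step_arm", "arguments": {
  "commands": [
    [0,0,0,0,0,0,-27],
    [0,0,0,0,0,0,-27],
    [0,0,0,0,0,0,-27],
    [0,0,0,0,0,0,-27],
    [0,0,0,0,0,0,-27]
  ]
}}

```text
time_s: 6.58
tool_pos: [0.503, -0.2448, 0.2324]
orientation: [[-0.004, 0.952, -0.307], [0.003, -0.307, -0.952], [-1.0, -0.004, -0.001]]
ft_force: [0.3, -0.1, 0.8]
opening: 0.0854
```

```bash
python3 snap.py wrist w3; python3 - <<'E'
from h import *
im=cv2.imread("pics/w3.png");cv2.imwrite("pics/w3c.png",cv2.resize(im[130:430,180:480],None,fx=2,fy=2))
E
```

```text
6.5833 [ 0.503  -0.2448  0.2324] 0.0853616620455533
```

View pics/w3c.png

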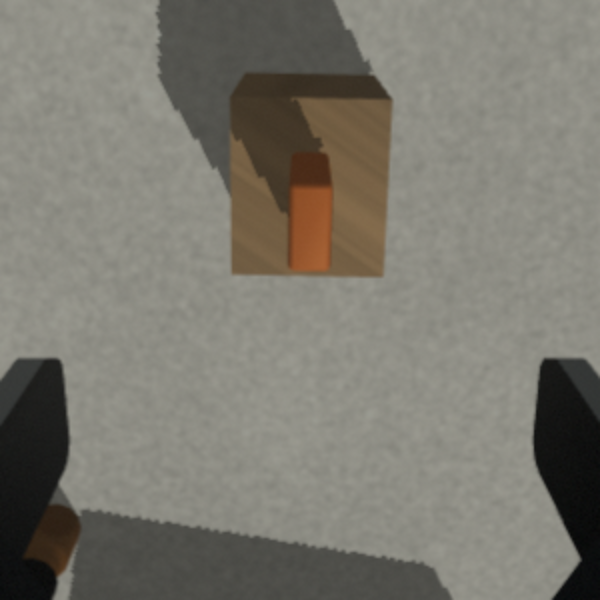

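The handle is upright and centred on the stand. Its top-face corners are at about (325,223), (346,223), (345.5,266) and (325,265) px. I'll cross this with the previous view.

```bash
python3 - <<'E'
from h import *; import pickle
np.set_printoptions(precision=4,suppress=True)
c2,c3=[pickle.load(open(f"pics/w{i}.pkl","rb")) for i in(2,3)]
P3=[(180+u/2,130+v/2) for u,v in((290,186),(332,186),(331,272),(290,270))]
m3=np.mean(P3,0);m2=np.mean([(84.4,247),(128,253.6),(128,271),(84.4,265)],0)
print("top tri",tri([ray(c2,*m2),ray(c3,*m3)]))
T=np.array([onz(c3,*p,.13) for p in P3]);print(T.mean(0),T)
S=np.array([onz(c3,180+u/2,130+v/2,.08) for u,v in((230,97),(391,99),(384,276),(231,274))]);print("stand",S.mean(0))
d=T[0]+T[1]-T[2]-T[3];print(np.degrees(np.arctan2(d[0],d[1])))
E
```

```text
top tri (array([ 0.5042, -0.2495,  0.1256]), [np.float64(0.0002348479328662933), np.float64(0.00023484793286639925)])
[ 0.5043 -0.2485  0.13  ] [[ 0.5024 -0.2329  0.13  ]
 [ 0.515  -0.237   0.13  ]
 [ 0.5062 -0.2644  0.13  ]
 [ 0.4937 -0.2597  0.13  ]]
stand [ 0.5041 -0.2483  0.08  ]
17.976324608288067
```

{"name": "step_arm", "arguments": {
  "commands": [
    [0,0.001,-0.003,-0.03,0,0,0],
    [0,0.001,-0.003,-0.06,0,0,0],
    [0,0.001,-0.003,-0.09,0,0,0],
    [0,0.001,-0.003,-0.09,0,0,0],
    [0,0.001,-0.003,-0.09,0,0,0]
  ]
}}

```text
time_s: 7.05
tool_pos: [0.5029, -0.2478, 0.1427]
orientation: [[-0.005, 0.953, -0.303], [0.004, -0.303, -0.953], [-1.0, -0.006, -0.002]]
ft_force: [0.4, 0.3, -0.2]
opening: 0.0853
```

{"name": "step_arm", "arguments": {
  "commands": [
    [0,0,0,-0.02,0,0,0],
    [0,0,0,-0.04,0,0,0],
    [0,0,0,-0.051,0,0,0],
    [0,0,0,-0.051,0,0,0],
    [0,0,0,-0.051,0,0,0]
  ]
}}

```text
time_s: 7.47
tool_pos: [0.5049, -0.2495, 0.0952]
orientation: [[0.0, 0.952, -0.305], [-0.0, -0.305, -0.952], [-1.0, 0.0, 0.0]]
ft_force: [-0.4, 0.4, -0.3]
opening: 0.0856
```

{"name": "step_arm", "arguments": {
  "commands": [
    [1,0,0,0,0,0,0],
    [1,0,0,0,0,0,0],
    [1,0,0,0,0,0,0],
    [1,0,0,0,0,0,0],
    [1,0,0,0,0,0,0]
  ],
  "force": 60
}}

```text
time_s: 7.88
tool_pos: [0.5048, -0.2495, 0.0949]
orientation: [[0.001, 0.952, -0.305], [-0.0, -0.305, -0.952], [-1.0, 0.001, 0.0]]
ft_force: [-0.7, -0.2, -0.3]
opening: 0.0255
```

{"name": "step_arm", "arguments": {
  "commands": [
    [0.65,0,0,-0.005,0,0,0],
    [1,0,0,-0.005,0,0,0],
    [1,0,0,-0.005,0,0,0],
    [1,0,0,-0.005,0,0,0],
    [1,0,0,-0.005,0,0,0]
  ]
}}

```text
time_s: 8.3
tool_pos: [0.5044, -0.2493, 0.0891]
orientation: [[-0.0, 0.952, -0.305], [0.0, -0.305, -0.952], [-1.0, -0.0, -0.0]]
ft_force: [-0.3, -0.8, -1.2]
opening: 0.0134
```

{"name": "step_arm", "arguments": {
  "commands": [
    [1,0,0,0,0,0,0],
    [1,0,0,0,0,0,0],
    [1,0,0,0,0,0,0]
  ]
}}

```text
time_s: 8.55
tool_pos: [0.5045, -0.2493, 0.0893]
orientation: [[-0.0, 0.952, -0.305], [0.0, -0.305, -0.952], [-1.0, -0.0, -0.0]]
ft_force: [-0.6, 0.3, -1.2]
opening: 0.0131
```

{"name": "step_arm", "arguments": {
  "commands": [
    [1,0,0,0.02,0,0,0],
    [1,0,0,0.05,0,0,0],
    [1,0,0,0.08,0,0,0],
    [1,0,0,0.11,0,0,0],
    [1,0,0,0.13,0,0,0]
  ]
}}

```text
time_s: 8.97
tool_pos: [0.5054, -0.2499, 0.2227]
orientation: [[0.003, 0.952, -0.305], [-0.002, -0.305, -0.952], [-1.0, 0.003, 0.001]]
ft_force: [0.8, -0.2, -0.9]
opening: 0.0136
```

{"name": "step_arm", "arguments": {
  "commands": [
    [1,0.007,0.035,0,0,0,4],
    [1,0.015,0.075,0,0,0,8.6],
    [1,0.025,0.115,0,0,0,8.6],
    [1,0.035,0.155,0,0,0,8.6],
    [1,0.04,0.185,0,0,0,8.6]
  ]
}}

```text
time_s: 9.38
tool_pos: [0.545, -0.0615, 0.2196]
orientation: [[0.001, 0.987, -0.159], [0.001, -0.159, -0.987], [-1.0, 0.001, -0.001]]
ft_force: [-0.4, -0.1, -0.7]
opening: 0.0131
```

{"name": "step_arm", "arguments": {
  "commands": [
    [1,0.006,0.025,0,0,0,0],
    [1,0.006,0.025,0,0,0,0],
    [1,0.006,0.025,0,0,0,0],
    [1,0.006,0.025,0,0,0,0]
  ]
}}

```text
time_s: 9.72
tool_pos: [0.5504, -0.0397, 0.2193]
orientation: [[-0.0, 0.987, -0.159], [-0.0, -0.159, -0.987], [-1.0, -0.0, 0.001]]
ft_force: [0.0, -1.0, -0.5]
opening: 0.0135
```

```bash
python3 snap.py wrist w4
```

```text
9.7167 [ 0.5504 -0.0397  0.2193] 0.013456751966420778
```

View pics/w4.png

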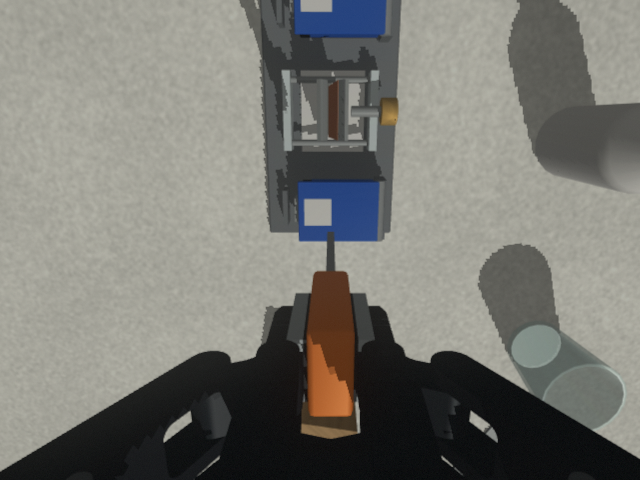

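The gauge is held upright with its blade at (331,250). The plates are around (333,110), steel on the left and copper on the right. I'll zoom in on them.

```bash
python3 - <<'E'
from h import *
im=cv2.imread("pics/w4.png");a=cv2.resize(im[60:160,270:410],None,fx=5,fy=5,interpolation=cv2.INTER_CUBIC);cv2.imwrite("pics/w4c.png",a)
E
```

```text
(no output)
```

View pics/w4c.png

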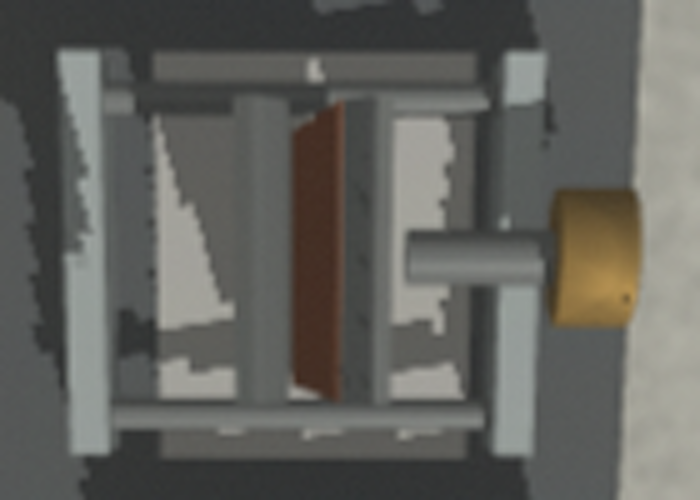

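```bash
python3 - <<'E'
from h import *; import pickle
np.set_printoptions(precision=4,suppress=True)
cm=pickle.load(open("pics/w4.pkl","rb"))
ex=np.array([.987,-.16]);ey=np.array([.16,.987])
g=onz(cm,270+315/5,60+250/5,.07);print("gap",g)
for u,v in((290,250),(342,250),(342,100),(342,400),(290,100),(290,400)):
    p=onz(cm,270+u/5,60+v/5,.07);print((p-g)[:2]@ex,(p-g)[:2]@ey)
print("frame mid", (onz(cm,270+(58+547)/10,60+250/5,.07)-g)[:2]@ex)
C=np.array([.561,.0395]);print("cell est vs gap",(g[:2]-C)@ex,(g[:2]-C)@ey)
T=np.array([.5504,-.0397]);print("tip proj",proj(cm,np.array([*T,.135])), "shift to gap",g[:2]-T)
im=cv2.imread("pics/w4.png");print(im[250,322:342].tolist());print(im[262,322:342].mean(1))
# pads and yaw from this view: other cover edges
d=onz(cm,270+342/5,60+100/5,.07)-onz(cm,270+342/5,60+400/5,.07);print("plate yaw",np.degrees(np.arctan2(d[0],d[1])))
E
```

```text
gap [0.5645 0.0387 0.07  ]
-0.0034608843433781484 -5.16084565276393e-06
0.0037377337450454386 5.573681474306228e-06
0.0035923634068308376 0.019350317778306907
0.003889278804110324 -0.020160853821944828
-0.003459600413693209 0.019339910167279428
-0.0034622228093166042 -0.02017193394348168
frame mid -0.0017304397961219208
cell est vs gap 0.0035673160298386997 -0.00018385609451177306
tip proj [330.9602 248.6667] shift to gap [0.0141 0.0784]
[[154, 163, 164], [155, 164, 164], [155, 166, 165], [155, 165, 166], [133, 141, 141], [60, 62, 60], [61, 63, 61], [60, 61, 59], [60, 61, 59], [59, 60, 59], [60, 62, 60], [60, 61, 60], [108, 114, 114], [158, 168, 168], [159, 169, 169], [158, 168, 169], [157, 166, 167], [155, 164, 165], [155, 165, 165], [159, 169, 170]]
[158.     158.3333 161.3333 154.3333 116.6667  59.      59.6667  60.3333
  59.3333  60.3333  59.3333  60.      85.6667 137.6667 171.6667 170.3333
 170.6667 170.3333 168.3333 166.3333]
plate yaw 8.777415409519271
```

{"name": "step_arm", "arguments": {
  "commands": [
    [1,0.007,0.039,0,0,0,0],
    [1,0.014,0.0785,0,0,0,0],
    [1,0.014,0.0785,0,0,0,0],
    [1,0.014,0.0785,-0.02,0,0,0],
    [1,0.014,0.0785,-0.02,0,0,0]
  ]
}}

```text
time_s: 10.18
tool_pos: [0.5629, 0.0386, 0.1963]
orientation: [[-0.005, 0.987, -0.16], [0.0, -0.16, -0.987], [-1.0, -0.005, 0.001]]
ft_force: [-0.2, -0.0, -1.3]
opening: 0.0133
```

{"name": "step_arm", "arguments": {
  "commands": [
    [1,0,0,-0.01,0,0,0],
    [1,0,0,-0.02,0,0,0],
    [1,0,0,-0.028,0,0,0],
    [1,0,0,-0.028,0,0,0],
    [1,0,0,-0.028,0,0,0]
  ]
}}

```text
time_s: 10.6
tool_pos: [0.564, 0.0387, 0.1706]
orientation: [[-0.002, 0.987, -0.16], [0.0, -0.16, -0.987], [-1.0, -0.002, 0.0]]
ft_force: [-0.3, -0.0, 0.3]
opening: 0.0135
```

```bash
python3 snap.py wrist w5; python3 snap.py side s5; python3 - <<'E'
from h import *
a=cv2.imread("pics/w5.png")[120:280,250:410];b=cv2.imread("pics/s5.png")[190:270,300:380]
f=lambda i:cv2.resize(i,(400,400),interpolation=cv2.INTER_CUBIC)
cv2.imwrite("pics/c5.png",np.hstack([f(a),f(b)]))
E
```

```text
10.6 [0.564  0.0387 0.1706] 0.013467985227811861
10.65 [0.5645 0.0388 0.1713] 0.013142613048060735
```

View pics/c5.png

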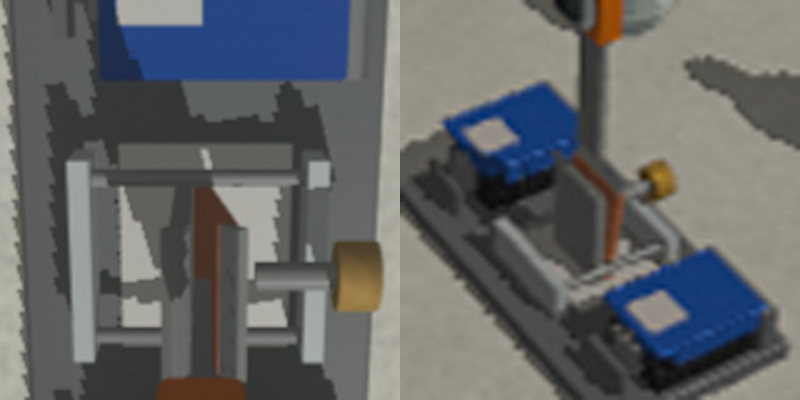

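Both covers are shut, and the blade hangs over the gap between the steel and copper plates. Now I'll descend and feel for contact.

{"name": "step_arm", "arguments": {
  "commands": [
    [1,0,0,-0.004,0,0,0],
    [1,0,0,-0.009,0,0,0],
    [1,0,0,-0.014,0,0,0],
    [1,0,0,-0.018,0,0,0],
    [1,0,0,-0.022,0,0,0]
  ]
}}

```text
time_s: 11.12
tool_pos: [0.5643, 0.0392, 0.1486]
orientation: [[-0.001, 0.987, -0.159], [0.0, -0.159, -0.987], [-1.0, -0.001, 0.0]]
ft_force: [-0.3, -1.2, -0.2]
opening: 0.0132
```

{"name": "step_arm", "arguments": {
  "commands": [
    [1,0,0,-0.004,0,0,0],
    [1,0,0,-0.008,0,0,0],
    [1,0,0,-0.011,0,0,0],
    [1,0,0,-0.014,0,0,0],
    [1,0,0,-0.014,0,0,0]
  ]
}}

```text
time_s: 11.53
tool_pos: [0.5641, 0.0392, 0.1344]
orientation: [[-0.001, 0.987, -0.16], [0.0, -0.16, -0.987], [-1.0, -0.001, 0.0]]
ft_force: [0.1, 0.8, -0.1]
opening: 0.0136
```

{"name": "step_arm", "arguments": {
  "commands": [
    [1,0,0,-0.001,0,0,0],
    [1,0,0,-0.002,0,0,0],
    [1,0,0,-0.003,0,0,0],
    [1,0,0,-0.004,0,0,0],
    [1,0,0,-0.005,0,0,0]
  ]
}}

```text
time_s: 11.95
tool_pos: [0.5646, 0.0391, 0.1304]
orientation: [[0.0, 0.987, -0.16], [-0.0, -0.16, -0.987], [-1.0, 0.0, -0.0]]
ft_force: [-0.6, 0.2, -1.0]
opening: 0.0134
```

{"name": "step_arm", "arguments": {
  "commands": [
    [1,0,0,-0.001,0,0,0],
    [1,0,0,-0.002,0,0,0],
    [1,0,0,-0.003,0,0,0]
  ]
}}

```text
time_s: 12.2
tool_pos: [0.5645, 0.0391, 0.1272]
orientation: [[0.0, 0.987, -0.16], [0.0, -0.16, -0.987], [-1.0, 0.0, -0.0]]
ft_force: [-0.1, 0.1, 1.0]
opening: 0.0136
```

{"name": "step_arm", "arguments": {
  "commands": [
    [1,0,0,-0.001,0,0,0],
    [1,0,0,-0.002,0,0,0],
    [1,0,0,-0.003,0,0,0]
  ]
}}

```text
time_s: 12.45
tool_pos: [0.565, 0.0391, 0.1248]
orientation: [[0.001, 0.987, -0.16], [-0.0, -0.16, -0.987], [-1.0, 0.001, -0.0]]
ft_force: [0.6, -0.0, 2.7]
opening: 0.0136
```

{"name": "step_arm", "arguments": {
  "commands": [
    [1,0,0,-0.001,0,0,0],
    [1,0,0,-0.002,0,0,0],
    [1,0,0,-0.003,0,0,0]
  ]
}}

```text
time_s: 12.7
tool_pos: [0.565, 0.0391, 0.1218]
orientation: [[0.001, 0.987, -0.16], [-0.0, -0.16, -0.987], [-1.0, 0.001, -0.0]]
ft_force: [0.2, 0.5, 4.8]
opening: 0.0131
```

{"name": "step_arm", "arguments": {
  "commands": [
    [1,0,0,-0.001,0,0,0],
    [1,0,0,-0.002,0,0,0],
    [1,0,0,-0.003,0,0,0]
  ]
}}

```text
time_s: 12.95
tool_pos: [0.5652, 0.0391, 0.119]
orientation: [[0.001, 0.987, -0.16], [-0.0, -0.16, -0.987], [-1.0, 0.001, -0.0]]
ft_force: [0.2, 0.4, 6.7]
opening: 0.0132
```

Drag starts at TCP z of about 0.128. We are now about 9 mm past first grip with roughly 7 N of drag, which is inside the snug range. I'll let it settle and verify.

{"name": "step_arm", "arguments": {
  "commands": [
    [1,0,0,0,0,0,0],
    [1,0,0,0,0,0,0],
    [1,0,0,0,0,0,0],
    [1,0,0,0,0,0,0],
    [1,0,0,0,0,0,0]
  ]
}}

```text
time_s: 13.37
tool_pos: [0.565, 0.0391, 0.1188]
orientation: [[0.001, 0.987, -0.16], [-0.0, -0.16, -0.987], [-1.0, 0.001, -0.0]]
ft_force: [0.1, 0.8, 6.1]
opening: 0.0134
```

```bash
python3 snap.py side s6; python3 snap.py scene c6; python3 snap.py wrist w6; python3 - <<'E'
from h import *
f=lambda i:cv2.resize(i,(400,400),interpolation=cv2.INTER_CUBIC)
cv2.imwrite("pics/v6.png",np.hstack([f(cv2.imread("pics/s6.png")[180:270,295:385]),f(cv2.imread("pics/w6.png")[100:400,180:480])]))
import numpy as np
s=bot.get_state();print(np.round(s["ft_force"],2),np.round(s["tool_pos"],4),s["opening"],np.abs(s["qvel"]).max())
E
```

```text
13.3667 [0.565  0.0391 0.1188] 0.013400808372783929
13.4167 [0.565  0.0391 0.1188] 0.013210094947922945
13.4667 [0.565  0.0391 0.1189] 0.013533054702005156
[ 0.5  -0.62  5.63] [0.565  0.0391 0.1189] 0.013093520727121456 0.0012293429411854239
```

View pics/v6.png

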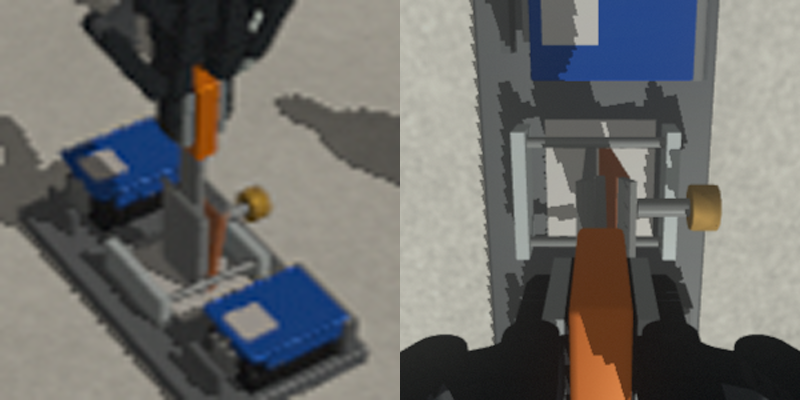

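The side view shows the blade standing upright between the plates, the handle still gripped and both covers shut. The arm is at rest with about 6 N of drag, so I'm handing in.

```bash
python3 -c "
from workcell import bot
print(bot.finish_job())"
```

```text
the job is handed in; nothing more can be done
None
```

I pressed both covers shut, lifted the gauge from its stand and slid the blade straight down between the plates. The job was handed in at about 13.5 s with the gauge still gripped. `finish_job` reports no verdict, so the result rests on my own checks.

- **Covers:** I pushed the left one to about 33 N and the right to about 27 N, both down to their shut height. Both looked flat in later pictures; I had no direct reading of the cover angles.
- **Blade depth:** Drag began with the tip about 26–27 mm below the plate tops. I stopped at about 35.5 mm, roughly 9 mm past first grip. I estimate the sprung plate is pushed about 1.1 mm aside, from depth alone. The depth itself comes from the tool height, assuming the handle did not slip in the fingers.
- **Final state:** The last readings were about 6 N upward on the tool, 13 mm finger opening and almost no joint movement. In the last picture the gauge stands upright between the plates.
- **Bystanders:** I never went near any of them, but I did not measure their positions again at the end.
- **Disagreements:** The gap centre measured about 3.5 mm in x from the cell centre estimated from the pads, so I used the gap measurement. The handle's height came out a few millimetres off the stated one (top at 125.6 mm against 130 mm), so I used the stated height.

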